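Empty the tipping hopper of spent batteries into the catch box

ROBOT

A 6-joint arm with a two-finger parallel gripper is mounted at the origin on a cart in front of the work surface, level with it; the furniture and walls round the work are solid. World frame = base frame: x ahead of the robot, y to its left, z up, the work surface at z = 0. Lengths are in m, angles in degrees, forces in N, time in s.
With the tool pointing down it reaches from about 0.325 to 0.85 m from the base axis. Payload 15.5 kg.
Tool frame: the origin (TCP) lies at the very end of the fingers, on their centre line; the grasp point (between the pads) lies arm.grip_depth behind it (arm.grip_depth is the distance from the TCP to the grasp point, in m); z points along the fingers, y is the direction in which the jaws open and shut (so a half turn about z gives the same grasp; the last joint's range is limited). The gripper opens to 91 mm and grips with 3 to 60 N. Pads are 32 mm wide; open, the fingers measure 118 mm over their backs; the gripper's body (76 mm by 178 mm) begins 60 mm behind the grasp point.
Start: joints at [66.549, 28.281, 77.091, -0, 74.628, -5.472], TCP at [0.193, 0.594, 0.214] pointing down, gripper open.
Joint ranges: [-166.48, 166.48], [-47.26, 123.95], [12.59, 153.08], [-70.14, 250.14], [6.76, 159.57], [-176.63, 176.63]. Speed limits (degrees/s): [108.29, 108.29, 147.25, 172.46, 172.46, 172.46].

INTERFACE

Orientations are given as a 3x3 rotation matrix whose columns are the frame's x, y, z axes.
In Python, from rig import arm gives the robot as it stands. Calls block until the motion is done:
- arm.move_to(position, orientation): joint-space move of the TCP to a pose.
- arm.move_l(position, orientation=None, feed=0.15): straight line of the TCP; orientation=None keeps the orientation; feed is the mean speed in m/s.
- arm.move_joints(angles): joint-space move.
- arm.grip(opening): finger opening in m; the grip force is fixed at half the most; returns when the fingers have stopped.
- arm.sleep(seconds).
- arm.solve_ik(position, orientation): joint angles nearest the present ones, or None.
- arm.snapshot(name): name is "scene" or "top" or "wrist"; returns the picture (420x560x3 uint8, red, green, blue); there is no depth.
- arm.get_calibration(name): a dict with "intrinsics" (3x3 intrinsics, pixels), "cam_to_world" (4x4, takes a point from camera to world coordinates). Camera axes: x right, y down, z forward; pixel columns grow to the right and rows downward; lengths in m; the calibration is good to about 2 mm. A picture is of the moment at which its call begins: read the wrist's pose just before it. get_calibration takes no time and is no camera call; for the wrist camera it gives the pose at the moment of the call.
A pose or a line that the arm cannot do raises arm.Unreachable and nothing moves.
- arm.sign_off(): hands the job in, once; it reports no verdict.
Readings, each from a call of its own:
- arm.current_t(): time.
- arm.current_joint_positions(): joint angles.
- arm.current_dq(): joint speeds.
- arm.current_tau(): joint torques, N m.
- arm.current_ee_pos(): TCP position.
- arm.current_tool_rot(): TCP orientation.
- arm.current_force(): force on the tool from outside, world axes, zero at the start.
- arm.current_torque(): the same for the moment, N m.
- arm.current_width(): finger opening in m.
Only numpy, scipy, OpenCV 4.12 (cv2) and the standard library are available. Lean on these libraries where they do the work, as an engineer would, in place of code of your own. Each camera call takes 0.05 s, during which the arm holds its last target.

TASK

Push the blue catch box along the bench until its long side lies square and snug against the aluminium rail of the tipping stand, roughly centred under the hopper's mouth. Then, by its yellow push bar, tip the hopper over until it bears firmly on its red rubber stop (a firm push, not a blow), keep it pressed there for about a second so the spent batteries roll out, and lower it gently all the way back to level without letting it drop. All three batteries must end up in the box with the box still against the rail, and the jars, sanding block and tape roll stay where they are.

Things in the scene. Friction and masses are not known exactly. Their poses are not given: they have to be found in the camera images.
- stand: Grey tipping stand, fixed to the bench. Origin on the bench surface; local +y is the pouring side, x runs along hinge and rail, z up. Base plate 240 mm (x) by 190 mm (y), 10 mm thick, y from -140 to +50 mm. Two cheek plates at x = +-68 mm, 110 mm high, carry the hinge pin of the hopper.
- hinge_pin (a point): Hinge axis of the hopper, parallel to the stand's x, at stand y = +30 mm, z = 95 mm. This point is midway between the cheeks. The hinge is nearly free of friction.
- rail_face (a point): Middle of the outer face (normal +y of the stand) of the aluminium rail: 220 mm long along x, top at z = 24 mm, the face being the plane y = +50 mm of the stand. The catch box goes against it.
- hopper (a joint): Tilt of the dark steel hopper, rad: 0 = level and home, growing as it tips to the stand's +y. Open-fronted tray 116 mm wide, 135 long, 42 deep, its floor sloping 25 degrees down to the rear when level, so nothing rolls out below about 0.45. Weighs 0.5 to 0.75 kg, always heavier behind the hinge: let go, it swings back and slams (not allowed). Holding it up takes 1 to 5 N at the bar.
- push_bar (a point): Middle of the hopper's yellow push bar: round, 12 mm thick, 121 mm long, parallel to the stand's x, on two flat arms (x = +-60 mm). It swings on a 120 mm radius about the hinge pin: at level it is 60 mm behind the pin (stand y = -30 mm), z = 199 mm; at most z = 215 mm when tipping. Pushing it toward +y tips the hopper. Nothing is behind or above it.
- stop_post: Steel stop post at the stand's -x side, fixed, carrying a red rubber bumper at z = 155 mm. Origin on the bench below the bumper's axis, in the stand's middle plane (x = 0); axes as the stand's. It is set differently in y each time, so the hopper meets it at a tilt anywhere from 0.62 to 0.91 rad.
- bumper (a point): Centre of the red rubber bumper: 14 mm thick, 22 mm long, axis along the stand's x, 63 mm to the stand's -x of its middle. The hopper's arm (14 mm wide) runs onto it; the rubber gives 2 or 3 mm under a firm push, and the resistance at the bar rises sharply above what the hopper's weight needs. Meant for a firm push, not a blow.
- catch_box: Blue plastic open box, loose, 180 mm (x) by 115 mm (y) by 55 mm high, walls 4 mm, 0.24 to 0.39 kg. Origin at the centre of its underside, x along its long side. Starts 30 to 60 mm off the rail, turned by up to 0.25 rad; slides at about 1 to 4 N. Against the rail its origin lies at stand y = +107.5 mm, its x parallel to the stand's.
- battery_a: Spent round battery (red and white), 15 to 17 mm thick, 50 mm long, 23 g, lying crosswise in the bottom of the hopper at the start. Origin at its lower side at the start, 7 mm off its axis; its y runs along its length.
- battery_b: Spent round battery (red and white), 15 to 17 mm thick, 50 mm long, 23 g, lying crosswise in the bottom of the hopper at the start. Origin at its lower side at the start, 7 mm off its axis; its y runs along its length.
- battery_c: Spent round battery (red and white), 15 to 17 mm thick, 50 mm long, 23 g, lying crosswise in the bottom of the hopper at the start. Origin at its lower side at the start, 7 mm off its axis; its y runs along its length.
- teal_jar: Paint jar with teal label, 58 mm in diameter, 69 mm high; a bystander. Origin at the centre of its underside.
- red_jar: Red paint jar with black lid, 53 mm in diameter, 61 mm high; a bystander. Origin at the centre of its underside.
- sanding_block: Cork sanding block 65 x 100 x 26 mm; a bystander. Origin at the centre of its underside.
- tape_roll: Roll of grey tape lying flat, 103 mm in diameter, 48 mm high; a bystander. Origin at the centre of its underside.

How it is judged:
By the outcome, as a careful person would: the job done as asked, in the order asked, and still so for the second after the job is handed in, with the robot touching nothing.
It also fails if it takes over 61 s, if anything falls off the work surface, if the arm or the gripper's body presses on something with over 40 N, if the wrist force passes 120 N, or if a joint passes its speed limit or range.

## Working session

There is one attempt and no reset: what is moved stays moved. The work goes in short steps, each a Python script; the robot and the scene stay as the last script left them, time stands still between calls to the robot, and variables do not carry over. Pictures are saved under pics/ and viewed, and the job is handed in when it is done.

```bash
ls; mkdir -p pics
python3 - <<'E'
from rig import arm
import cv2
for n in ("scene","top","wrist"):
    im=arm.snapshot(n); cv2.imwrite(f"pics/{n}0.png",im[:,:,::-1])
    c=arm.get_calibration(n); print(n,c["intrinsics"].round(1).tolist(),c["cam_to_world"].round(4).tolist())
print(arm.current_t(),arm.grip_depth,arm.current_force(),arm.current_tool_rot().round(3))
E
```

```text
pics
scene [[536.3, 0.0, 289.4], [0.0, 536.3, 209.3], [0.0, 0.0, 1.0]] [[0.8812, -0.1971, 0.4296, -0.0901], [-0.4727, -0.3673, 0.8011, -0.9887], [-0.0001, -0.909, -0.4168, 0.6865], [0.0, 0.0, 0.0, 1.0]]
top [[469.2, 0.0, 277.8], [0.0, 469.2, 208.7], [0.0, 0.0, 1.0]] [[0.0285, -0.9987, 0.0412, 0.4214], [-0.9993, -0.0295, -0.0243, 0.0772], [0.0255, -0.0405, -0.9989, 1.3963], [0.0, 0.0, 0.0, 1.0]]
wrist [[336.2, 0.0, 280.1], [0.0, 336.2, 203.2], [0.0, 0.0, 1.0]] [[0.3087, 0.9149, 0.2603, 0.1181], [0.9512, -0.297, -0.0841, 0.618], [0.0004, 0.2735, -0.9619, 0.3848], [0.0, 0.0, 0.0, 1.0]]
0.15 0.0188 [0.30825816 0.22028105 0.2142621 ] [[-0.951  0.309 -0.   ]
 [ 0.309  0.951 -0.001]
 [ 0.    -0.001 -1.   ]]
```

View pics/top0.png

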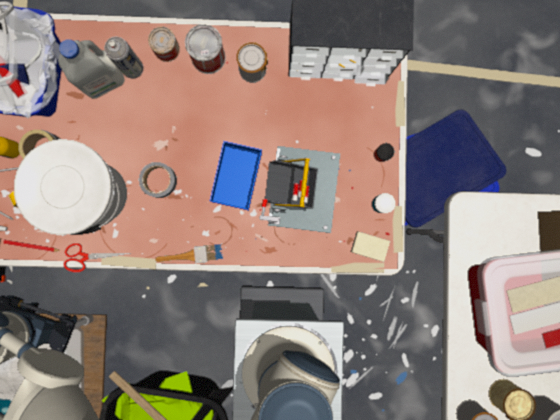

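View pics/scene0.png

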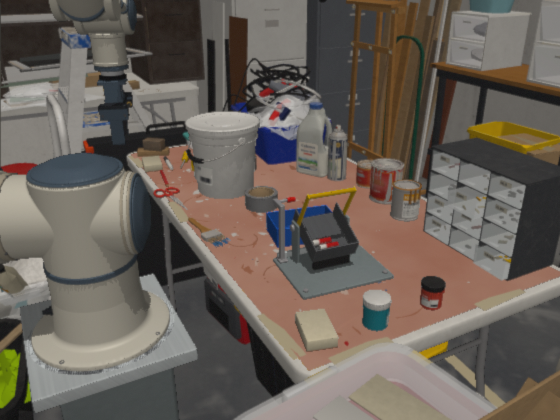

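View pics/wrist0.png

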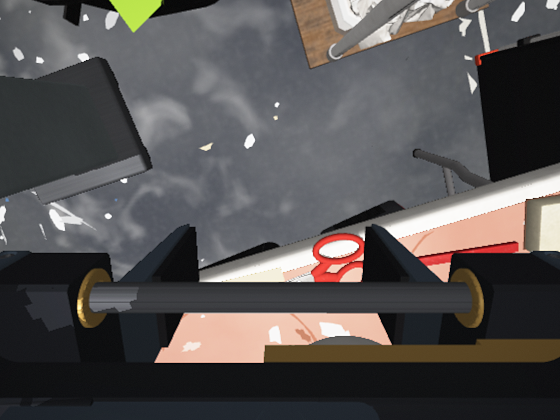

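The top view shows the box (blue, about (237,176)) to the left of the stand, the plate around (308,190), the yellow bar about (306,185), the jars at (384,152) and (385,203), the block at (370,246) and the tape at (157,180). So the stand pours toward world +y. I'll zoom in next.

Run:
```python
import cv2
a=cv2.imread("pics/top0.png")[125:265,195:345]
cv2.imwrite("pics/top0c.png",cv2.resize(a,None,fx=4.2,fy=4.2,interpolation=cv2.INTER_CUBIC))
a=cv2.imread("pics/scene0.png")[170:310,240:410]
cv2.imwrite("pics/scene0c.png",cv2.resize(a,None,fx=4.2,fy=4.2,interpolation=cv2.INTER_CUBIC))
```

```text
(no output)
```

View pics/top0c.png

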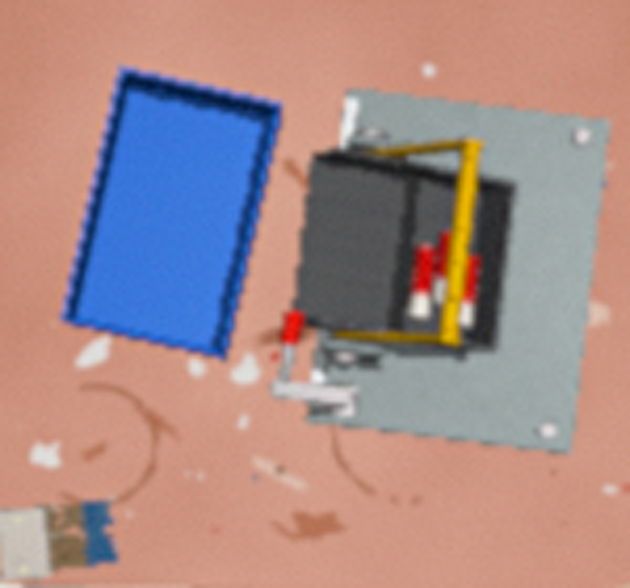

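View pics/scene0c.png

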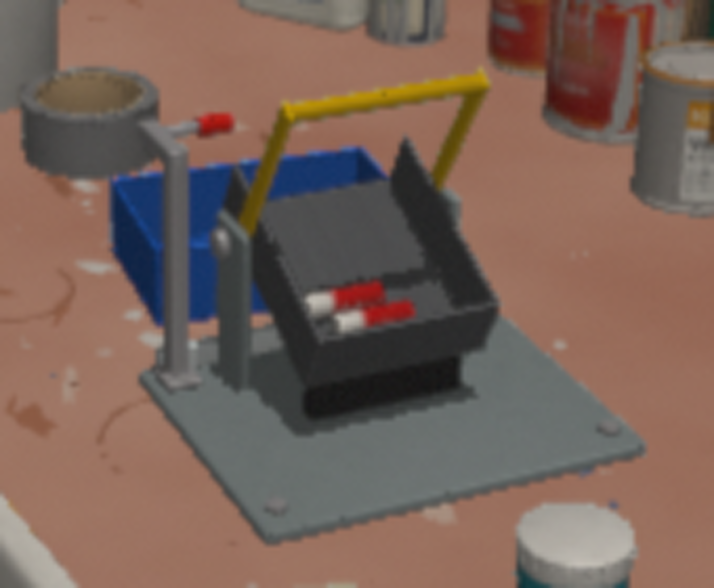

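```bash
cat > h.py <<'E'
import numpy as np, cv2
from rig import arm
def ray(n,uv,z,c=None):
    c=c or arm.get_calibration(n); uv=np.atleast_2d(np.asarray(uv,float))
    d=np.c_[uv,np.ones(len(uv))]@np.linalg.inv(c["intrinsics"]).T@c["cam_to_world"][:3,:3].T
    o=c["cam_to_world"][:3,3]; return o+d*((z-o[2])/d[:,2])[:,None]
def biggest(m):
    cs,_=cv2.findContours(m.astype(np.uint8),cv2.RETR_EXTERNAL,cv2.CHAIN_APPROX_NONE); return max(cs,key=cv2.contourArea)
E
python3 - <<'E'
from h import *
im=cv2.imread("pics/top0.png"); hsv=cv2.cvtColor(im,cv2.COLOR_BGR2HSV); H,S,V=[hsv[...,i].astype(int) for i in range(3)]
roi=np.zeros(H.shape,bool); roi[125:265,195:345]=1
blue=roi&(H>100)&(H<125)&(S>120)
b=biggest(blue); box=cv2.boxPoints(cv2.minAreaRect(b)); print("blue px",box.round(1).tolist())
w=ray("top",box+0.0,0.055); print("box w",w.round(4).tolist(), w.mean(0).round(4)); 
for i in range(4): d=w[(i+1)%4]-w[i]; print(np.linalg.norm(d).round(4),np.degrees(np.arctan2(d[1],d[0])).round(1))
pl=roi&(H>75)&(H<115)&(S<60)&(V>90); pl=cv2.morphologyEx(pl.astype(np.uint8),cv2.MORPH_OPEN,np.ones((3,3)))
b=biggest(pl); box=cv2.boxPoints(cv2.minAreaRect(b)); w=ray("top",box,0.010); print("plate",box.round(1).tolist(),w.round(4).tolist(),w.mean(0).round(4))
for i in range(4): d=w[(i+1)%4]-w[i]; print(np.linalg.norm(d).round(4),np.degrees(np.arctan2(d[1],d[0])).round(1))
ye=roi&(H>18)&(H<32)&(S>150); ys,xs=np.nonzero(ye); sel=xs>298; r=cv2.minAreaRect(np.c_[xs,ys][sel].astype(np.float32)); print("bar",r)
w=ray("top",cv2.boxPoints(r),0.199);print(w.round(4).tolist(),w.mean(0).round(4))
re=roi&((H<8)|(H>172))&(S>200)
n,l,st,ce=cv2.connectedComponentsWithStats(re.astype(np.uint8))
for i in range(1,n):
  if st[i,4]>5: print("red",st[i],ce[i],ray("top",ce[i],0.155).round(4))
E
```

```text
blue px [[209.8000030517578, 200.6999969482422], [223.39999389648438, 141.0], [261.3999938964844, 149.6999969482422], [247.8000030517578, 209.39999389648438]]
box w [[0.4937, 0.2393, 0.055], [0.6665, 0.2061, 0.055], [0.645, 0.0964, 0.055], [0.4721, 0.1302, 0.055]] [0.5693 0.168  0.055 ]
0.1759 -10.9
0.1118 -101.1
0.1762 168.9
0.1112 78.8
plate [[268.6000061035156, 224.39999389648438], [277.70001220703125, 146.3000030517578], [338.79998779296875, 153.39999389648438], [329.70001220703125, 231.5]] [[0.4314, 0.0694, 0.01], [0.6643, 0.0491, 0.01], [0.6489, -0.1338, 0.01], [0.4154, -0.1121, 0.01]] [ 0.54   -0.0318  0.01  ]
0.2338 -5.0
0.1836 -94.8
0.2345 174.7
0.1822 85.0
bar ((301.88525390625, 182.26229858398438), (9.958931922912598, 49.07037353515625), 5.19442892074585)
[[0.4783, 0.005, 0.199], [0.6043, -0.003, 0.199], [0.6028, -0.0286, 0.199], [0.4768, -0.0205, 0.199]] [ 0.5405 -0.0118  0.199 ]
red [294 181   8  13  51] [296.80392157 187.62745098] [[ 0.5301 -0.0019  0.155 ]]
red [306 186   3  10  15] [306.86666667 190.6       ] [[ 0.523  -0.0289  0.155 ]]
red [262 200   5   6  24] [264.16666667 202.5       ] [[0.4879 0.0835 0.155 ]]
```

Estimates: stand yaw about -5° with its origin near (0.544,0.013). The box centre is at about stand (+11,+157) mm, turned -6° relative to the stand, and the stop is near 0.85 rad. I'll check these against the scene view by triangulating the bumper and bar ends, then start moving.

```bash
cat >> h.py <<'E'
YAW=np.radians(-5.0); O=np.array([0.544,0.013])
xs=np.array([np.cos(YAW),np.sin(YAW),0]); ys=np.array([-np.sin(YAW),np.cos(YAW),0]); dn=np.array([0,0,-1.])
def W(x,y,z): return np.array([O[0],O[1],0])+x*xs+y*ys+np.array([0,0,z])
def L(p): d=np.asarray(p)-np.array([O[0],O[1],0]); return np.array([d@xs,d@ys,d[2]])
R1=np.c_[-xs,ys,dn]; R2=np.c_[ys,xs,dn]
def F(): return np.asarray(arm.current_force())
def stat(s=""): f=F(); print(s,"t%.2f"%arm.current_t(),"L",(L(arm.current_ee_pos())*1000).round(1),"F_L",np.array([f@xs,f@ys,f[2]]).round(2),flush=True)
def proj(n,p):
    c=arm.get_calibration(n); T=np.linalg.inv(c["cam_to_world"]); q=(T[:3,:3]@np.asarray(p)+T[:3,3]); q=c["intrinsics"]@q; return (q[:2]/q[2]).round(1)
E
python3 - <<'E'
from h import *
T=np.array
cs=[arm.get_calibration(n) for n in("top","scene")]
def tri(a,b):
    P=[c["intrinsics"]@np.linalg.inv(c["cam_to_world"])[:3] for c in cs]
    X=cv2.triangulatePoints(P[0],P[1],T(a,float).reshape(2,1),T(b,float).reshape(2,1)); return (X[:3]/X[3]).ravel()
t=lambda u,v:(195+u/4.2-.4,125+v/4.2-.4); s=lambda u,v:(240+u/4.2-.4,170+v/4.2-.4)
for n,a,b in (("bump",t(292,327),s(215,125)),("bar-x",t(451,338),s(287,111)),("bar+x",t(474,146),s(484,80)),("plate+x rear",t(608,121),s(642,451)),("plate-x rear",t(570,452),s(270,541))):
    X=tri(a,b); print(n,X.round(4),(L(X)*1000).round(1))
for p in (W(0,-.03,.199),W(-.063,.065,.155),W(.12,-.14,.01),W(-.12,-.14,.01)): print(proj("top",p),proj("scene",p))
E
```

```text
bump [0.4885 0.0834 0.155 ] [-61.4  65.3 155. ]
bar-x [ 0.4816 -0.0132  0.202 ] [-59.9 -31.6 202. ]
bar+x [ 0.6011 -0.0253  0.2011] [ 60.2 -33.2 201.1]
plate+x rear [ 0.6489 -0.1357  0.0034] [ 117.5 -139.     3.4]
plate-x rear [ 0.4144 -0.1152  0.0047] [-117.9 -139.     4.7]
[303.9 181.9] [330.9 193. ]
[264.3 202.9] [290.1 199.5]
[339.9 152.6] [394.2 274.5]
[331.  232.7] [302.9 296.9]
```

Run:
```python
from h import *
stat()
R0=arm.current_tool_rot()
arm.move_to([.15,.44,.33],R0); stat()
arm.move_to([.36,.24,.35],R1); stat()
arm.move_to(W(.135,.157,.13),R1); stat()
arm.grip(.075); stat()
```

```text
t0.15 L [-400.5  548.4  213.5] F_L [0.29 0.25 0.21]
 t0.96 L [-429.5  391.7  329.5] F_L [-0.79  0.08  0.15]
 t2.08 L [-203.3  210.8  349.5] F_L [-0.22  1.04 -0.46]
 t3.58 L [134.8 157.8 131.2] F_L [ 0.42 -0.11  0.27]
 t4.04 L [135.  157.1 130.2] F_L [-0.67  0.23  0.21]
```

Run:
```python
from h import *
arm.move_l(W(.135,.157,.02),feed=.15); stat("down")
for x in (.126,.120,.115,.111,.108,.106):
    arm.move_l(W(x,.157,.02),feed=.05); stat()
arm.move_l(W(.125,.157,.02),feed=.1)
im=arm.snapshot("top"); cv2.imwrite("pics/top1.png",im[:,:,::-1])
cv2.imwrite("pics/top1c.png",cv2.resize(im[125:265,195:345,::-1],None,fx=4.2,fy=4.2,interpolation=cv2.INTER_CUBIC))
stat()
```

```text
down t4.92 L [135.7 157.1  20.9] F_L [-0.44  0.11  0.33]
 t5.26 L [125.8 157.1  20.6] F_L [ 0.36  0.05 -0.37]
 t5.53 L [119.6 157.   20.1] F_L [-0.49 -0.34 -0.6 ]
 t5.78 L [114.5 157.   19.9] F_L [0.57 0.22 0.02]
 t6.03 L [110.6 157.   20. ] F_L [0.08 0.19 0.26]
 t6.28 L [107.7 157.   20. ] F_L [ 0.08 -0.71 -0.26]
 t6.53 L [105.8 157.   20. ] F_L [0.26 0.44 0.54]
 t6.92 L [124.4 156.9  19.7] F_L [-0.12 -0.15  0.27]
```

View pics/top1c.png

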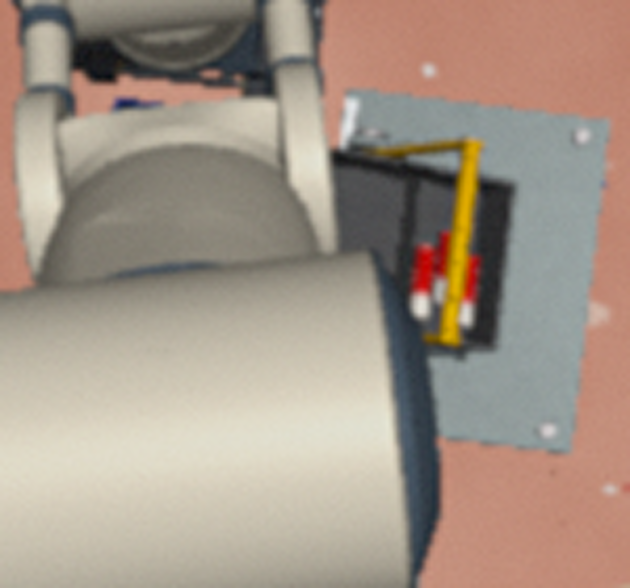

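The arm hides the box in the top view, so I'll use the wrist camera.

Run:
```python
from h import *
im=arm.snapshot("wrist"); cv2.imwrite("pics/w1.png",im[:,:,::-1])
im=arm.snapshot("scene"); cv2.imwrite("pics/s1c.png",cv2.resize(im[150:310,220:410,::-1],None,fx=3.5,fy=3.5,interpolation=cv2.INTER_CUBIC))
```

```text
(no output)
```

View pics/w1.png

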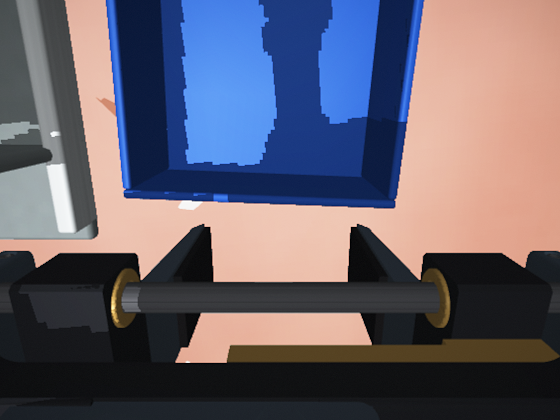

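View pics/s1c.png

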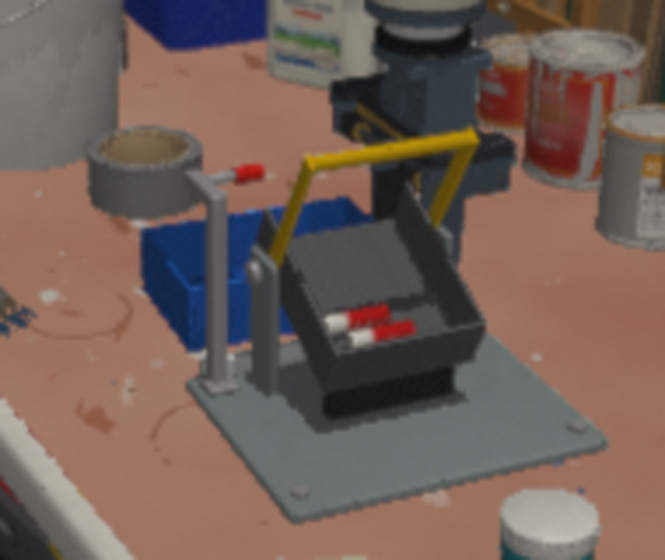

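The wrist picture shows the near rim of the box from (125,193) to (395,206) and the rail's outer edge from (65,0) to (97,237). I'll convert these to stand coordinates.

Run:
```python
from h import *
for uv,z in (((124,193),.055),((395,205),.055),((107,0),.055),((424,0),.055),((65,0),.024),((97,228),.024)):
    print(uv,(L(ray("wrist",uv,z)[0])*1000).round(1))
```

```text
(124, 193) [80.1 91.6 55. ]
(395, 205) [ 85.4 205.2  55. ]
(107, 0) [ 8.7 94.6 55. ]
(424, 0) [  8.6 208.5  55. ]
(65, 0) [ 0.2 62.  24. ]
(97, 228) [106.9  60.2  24. ]
```

The box is now at about stand x=-7 with yaw about -2.5°, so it is centred well enough. Next I'll push on the far long side with both fingers open.

Run:
```python
from h import *
p=L(arm.current_ee_pos())
arm.move_l(W(.150,.175,.12),feed=.25)
arm.move_to(W(-.005,.250,.12),R2); stat()
arm.grip(.091)
arm.move_l(W(-.005,.250,.02),feed=.15); stat("down")
arm.move_l(W(-.005,.235,.02),feed=.08)
f0=F(); n=0
y=.235
while y>.176:
    y-=.004 if y>.194 else .002
    arm.move_l(W(-.005,y,.02),feed=.06); f=F(); 
    fl=np.mean([ (F()@ys) for _ in range(3)]); print("%.3f %.1f"%(y,fl),end=" | ")
    if fl>9: break
print(); stat()
```

```text
t9.19 L [ -4.9 249.8 119.7] F_L [ 0.2  -0.64 -0.57]
down t10.47 L [ -4.5 250.2  20.7] F_L [0.36 0.4  0.2 ]
0.231 0.0 | 0.227 0.3 | 0.223 -0.5 | 0.219 -0.7 | 0.215 0.6 | 0.211 -1.0 | 0.207 -0.4 | 0.203 0.5 | 0.199 0.7 | 0.195 0.8 | 0.191 -0.1 | 0.189 0.3 | 0.187 0.2 | 0.185 -0.7 | 0.183 -0.0 | 0.181 12.3 | 
 t14.80 L [ -4.2 182.3  20.4] F_L [ 0.49 12.33  0.38]
```

Run:
```python
from h import *
arm.move_l(W(-.005,.180,.02),feed=.03); stat()
arm.move_l(W(-.005,.215,.02),feed=.1)
arm.move_l(W(-.005,.22,.16),feed=.25); stat()
arm.move_to(W(-.02,-.22,.32),R2) if False else None
im=arm.snapshot("scene"); cv2.imwrite("pics/s2c.png",cv2.resize(im[150:310,220:410,::-1],None,fx=3.5,fy=3.5,interpolation=cv2.INTER_CUBIC))
im=arm.snapshot("top"); cv2.imwrite("pics/t2.png",im[:,:,::-1]);cv2.imwrite("pics/t2c.png",cv2.resize(im[125:265,195:345,::-1],None,fx=4.2,fy=4.2,interpolation=cv2.INTER_CUBIC))
```

```text
t15.05 L [ -4.2 182.1  20.6] F_L [-1.33 20.19  0.7 ]
 t16.26 L [ -5.3 219.5 159.7] F_L [ 0.72  0.53 -0.7 ]
```

View pics/t2c.png

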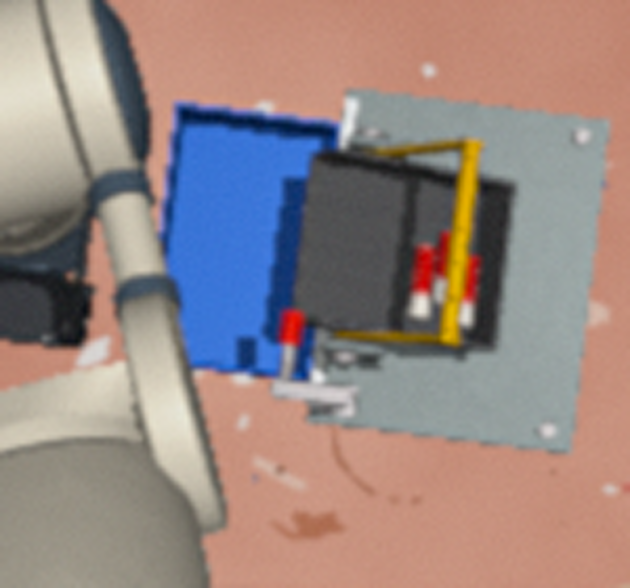

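View pics/s2c.png

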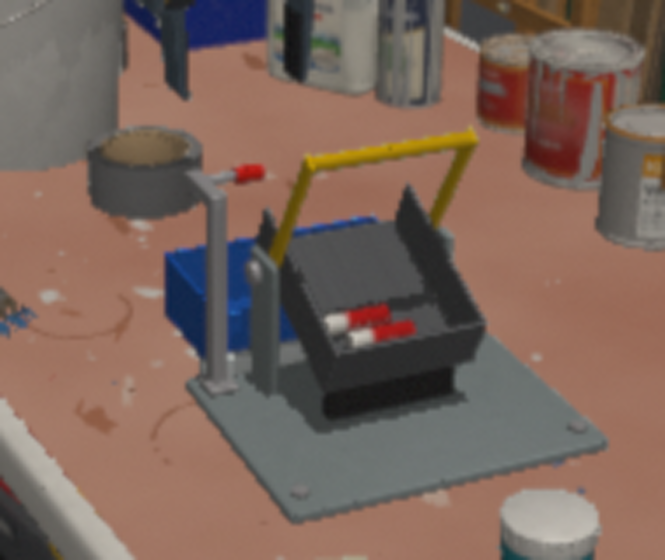

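The box is flush with the rail: the top crop shows its near edge on the rail line and its end at (178..340, 105..127). Now the bar: I'll lower the fingers around it as a loose cage, so it can be both pushed forward and held back.

Run:
```python
from h import *
t=lambda u,v:(195+u/4.2-.4,125+v/4.2-.4)
for uv in (t(175,102),t(340,124),t(305,378)): print((L(ray("top",uv,.055)[0])*1000).round(1))
arm.move_l(W(-.005,.22,.31),feed=.3)
arm.move_to(W(0,-.033,.30),R1); arm.grip(.040); stat()
arm.move_l(W(0,-.033,.176),feed=.12); stat("down")
arm.grip(.022); stat("grip"); print(arm.current_width())
im=arm.snapshot("scene"); cv2.imwrite("pics/s3c.png",cv2.resize(im[130:310,220:410,::-1],None,fx=3.2,fy=3.2,interpolation=cv2.INTER_CUBIC))
```

```text
[ 87.  163.8  55. ]
[85.5 50.1 55. ]
[-90.1  53.7  55. ]
 t19.73 L [ -0. -33. 300.] F_L [ 0.46  0.28 -0.85]
down t20.92 L [  0.4 -33.  176.6] F_L [-0.82 -0.78  0.55]
grip t21.40 L [  0. -33. 176.] F_L [ 0.62  1.19 -1.37]
0.021716612210822824
```

View pics/s3c.png

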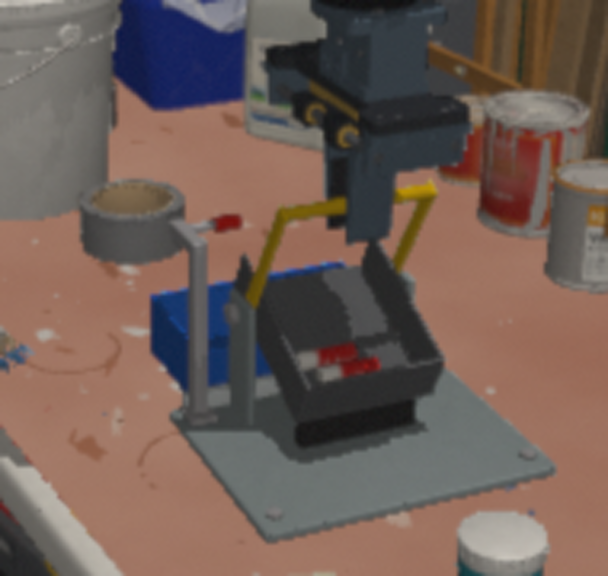

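```bash
cat >> h.py <<'E'
def bar(th): a=-np.pi/6+th; return W(0,.030+.120*np.sin(a)+.005,.095+.120*np.cos(a)-.023)
def Fl(n=4):
    f=np.mean([F() for _ in range(n)],axis=0); return np.array([f@xs,f@ys,f[2]])
E
python3 - <<'E'
from h import *
th=0
while th<.70:
    th+=.10; arm.move_l(bar(th),feed=.07); f=Fl(); print("%.2f"%th,f.round(1),end=" | ",flush=True)
    if f[1]<-9: break
stat("\n")
while th<.93:
    th+=.012; arm.move_l(bar(th),feed=.03); f=Fl(); print("%.3f"%th,f.round(1),end=" | ",flush=True)
    if f[1]<-9: break
stat("\n")
open("th","w").write(str(th))
E
```

```text
0.10 [ 0.8 -3.   1.5] | 0.20 [ 0.3 -3.6  2. ] | 0.30 [-0.2 -2.3  2.2] | 0.40 [ 0.4 -2.6  2.3] | 0.50 [ 0.  -1.8  0.5] | 0.60 [ 0.8 -1.6  0.8] | 0.70 [ 0.  -2.1  1.3] | 
 t23.82 L [-1.000e-01  5.620e+01  1.901e+02] F_L [ 0.   -2.09  1.3 ]
0.712 [ 0.4 -2.9  0.4] | 0.724 [ 0.2 -0.6  0.3] | 0.736 [ 0.4 -1.   0.7] | 0.748 [-0.3 -2.5  0.2] | 0.760 [-0.7 -1.8  1.3] | 0.772 [-0.7 -2.1  0.7] | 0.784 [-1.1 -1.4  1.9] | 0.796 [ 0.2 -0.9  0.8] | 0.808 [ 1.  -1.4  0.2] | 0.820 [ 0.3 -1.6  0.5] | 0.832 [-0.2 -1.6  1.8] | 0.844 [ 0.2 -2.9  1.4] | 0.856 [ 0.1 -2.1  0.8] | 0.868 [-1.  -6.4  3.8] | 0.880 [ -1.3 -12.4   9.4] | 
 t27.57 L [1.000e-01 7.580e+01 1.848e+02] F_L [ -1.26 -12.38   9.36]
```

The stop was met at about 0.86 rad. I'll press a little more, hold, and look.

Run:
```python
from h import *
th=float(open("th").read())
for _ in range(2):
    th+=.007; arm.move_l(bar(th),feed=.03); print("%.3f"%th,Fl().round(1))
    if Fl()[1]<-17: break
arm.sleep(.6); print(Fl().round(1))
im=arm.snapshot("scene"); cv2.imwrite("pics/s4c.png",cv2.resize(im[130:310,220:410,::-1],None,fx=3.2,fy=3.2,interpolation=cv2.INTER_CUBIC))
im=arm.snapshot("top"); cv2.imwrite("pics/t4c.png",cv2.resize(im[125:265,195:345,::-1],None,fx=4.2,fy=4.2,interpolation=cv2.INTER_CUBIC))
arm.sleep(.5); stat(); open("th","w").write(str(th))
```

```text
0.887 [ -1.9 -16.6  11.5]
0.894 [ -3.4 -20.5  15.1]
[ -3.7 -20.4  15.3]
 t29.27 L [1.000e-01 7.640e+01 1.846e+02] F_L [ -1.74 -19.86  14.99]
```

View pics/s4c.png

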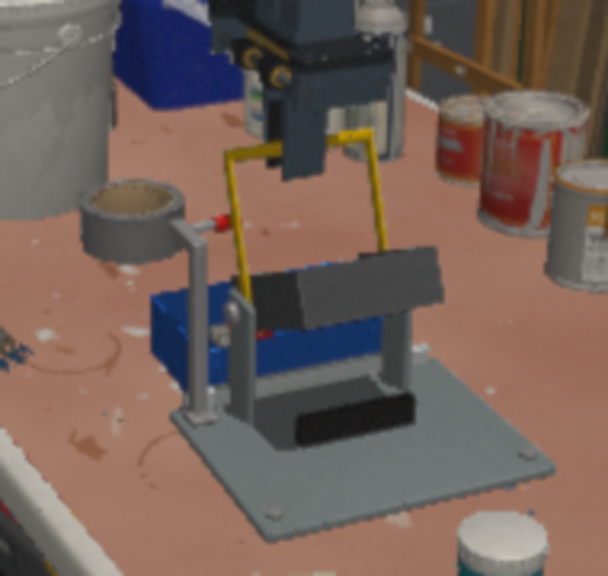

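View pics/t4c.png

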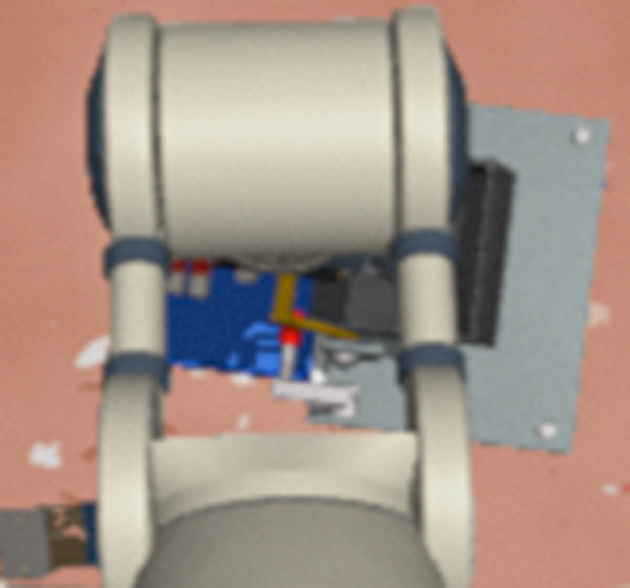

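The arm is on the bumper with about 20 N at the bar, held for over 1 s. All three batteries look to be in the box: two at top crop (178,280) and (200,280), and the third's end at (245,275). Now I'll lower the hopper slowly.

Run:
```python
from h import *
th=float(open("th").read())
arm.move_l(bar(.86),feed=.03)
for th in np.arange(.78,.12,-.08):
    arm.move_l(bar(th),feed=.06); print("%.2f"%th,Fl(2)[1:].round(1),end=" | ",flush=True)
stat("\n")
for th in np.arange(.11,-.075,-.012):
    arm.move_l(bar(th),feed=.02); f=Fl(6); print("%.3f"%th,f[1:].round(1),end=" | ",flush=True)
    if th<.02 and abs(f[1])<.6 and abs(f[2])<1: break
stat("\n")
im=arm.snapshot("scene"); cv2.imwrite("pics/s5c.png",cv2.resize(im[130:310,220:410,::-1],None,fx=3.2,fy=3.2,interpolation=cv2.INTER_CUBIC))
```

```text
0.78 [-1.9 -0.3] | 0.70 [-2.  -0.2] | 0.62 [-1.9  0.2] | 0.54 [-2.5  0.6] | 0.46 [-1.1 -0.2] | 0.38 [-2.2 -0.3] | 0.30 [-2.2 -0.5] | 0.22 [-1.2 -1. ] | 0.14 [-2.1 -0.2] | 
 t32.33 L [  0.  -10.3 183.2] F_L [ 1.39 -2.06 -0.19]
0.110 [-1.6 -0.8] | 0.098 [-2.1 -1. ] | 0.086 [-1.  -1.1] | 0.074 [-1.7 -1.4] | 0.062 [-1.2 -0.5] | 0.050 [-1.  -1.8] | 0.038 [-1.7 -1.8] | 0.026 [-2.3 -0.8] | 0.014 [-0.4 -0.9] | 
 t34.67 L [  0.  -23.6 176.7] F_L [ 0.82 -0.4  -0.92]
```

View pics/s5c.png

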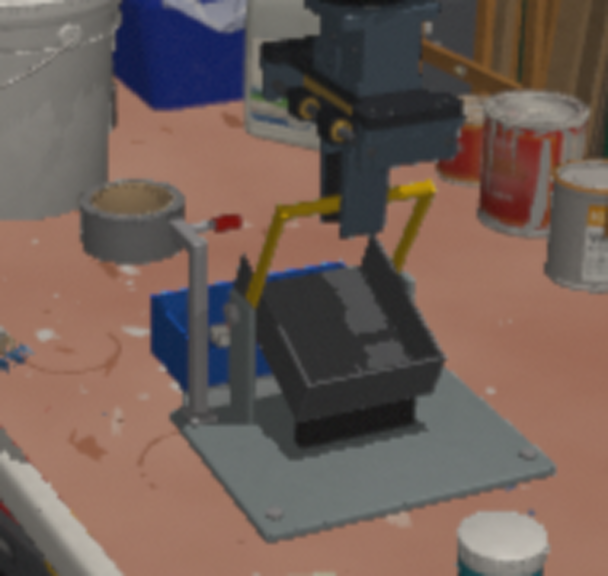

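The bar looks home, and the hopper is empty. The force reading is noisy, so I'll continue a few mm to confirm there is no load, then open and lift away.

Run:
```python
from h import *
for th in np.arange(.004,-.05,-.01):
    arm.move_l(bar(th),feed=.02); print("%.3f"%th,Fl(8)[1:].round(1),end=" | ",flush=True)
stat("\n")
arm.grip(.036); stat("open")
p=arm.current_ee_pos()
arm.move_l(np.array([p[0],p[1],.30]),feed=.12); stat()
arm.move_to(W(-.02,-.17,.36),R1); stat()
im=arm.snapshot("scene"); cv2.imwrite("pics/s6c.png",cv2.resize(im[130:350,220:450,::-1],None,fx=2.7,fy=2.7,interpolation=cv2.INTER_CUBIC))
im=arm.snapshot("top"); cv2.imwrite("pics/t6.png",im[:,:,::-1]); cv2.imwrite("pics/t6c.png",cv2.resize(im[125:265,195:345,::-1],None,fx=4.2,fy=4.2,interpolation=cv2.INTER_CUBIC))
im=arm.snapshot("wrist"); cv2.imwrite("pics/w6.png",im[:,:,::-1])
```

```text
0.004 [-1.5 -1.3] | -0.006 [0.  0.3] | -0.016 [-0.3  0.2] | -0.026 [-0.4  0.2] | -0.036 [-0.1 -0.1] | -0.046 [-0.4  0.3] | 
 t36.22 L [ -0.  -29.8 173. ] F_L [ 0.32 -0.42  0.26]
open t36.65 L [ -0.  -29.7 173. ] F_L [-0.09 -0.64  0.17]
 t37.86 L [ -0.4 -29.7 299.3] F_L [0.7  0.1  0.66]
 t38.52 L [ -20.2 -170.1  359.5] F_L [0.18 0.18 1.17]
```

View pics/t6c.png

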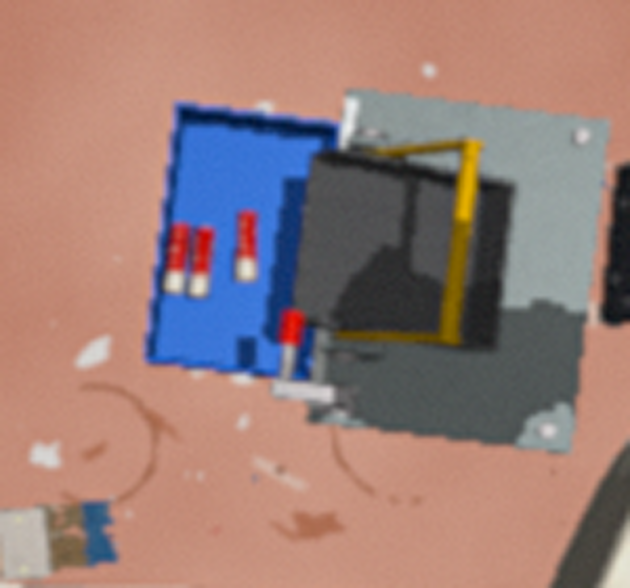

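View pics/s6c.png

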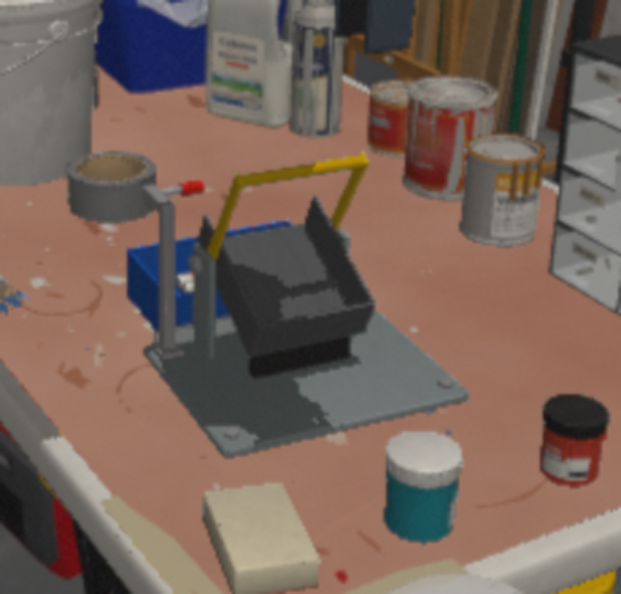

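Three batteries lie in the box at top crop (177,257), (201,262) and (246,246). The hopper is empty and level, and the bystanders are unmoved. I'll do a final numeric check of the box, then hand in.

Run:
```python
from h import *
im=cv2.imread("pics/t6.png"); t=lambda u,v:(195+u/4.2-.4,125+v/4.2-.4)
for uv in ((175,102),(146,363),(341,124),(306,378)): print((L(ray("top",t(*uv),.055)[0])*1000).round(1))
a=cv2.imread("pics/top0.png"); d=cv2.absdiff(a,im).max(2)>50
for n,(y0,y1,x0,x1) in dict(teal=(190,216,370,400),red=(140,163,372,397),block=(230,265,350,392),tape=(160,200,136,178)).items(): print(n,d[y0:y1,x0:x1].sum())
arm.sign_off(); print(arm.current_t())
```

```text
[ 87.  163.8  55. ]
[-92.5 162.1  55. ]
[85.5 49.4 55. ]
[-90.  53.  55.]
teal 512
red 356
block 181
tape 0
the job is handed in; nothing more can be done
the job is handed in; nothing more can be done
```

View pics/t6.png

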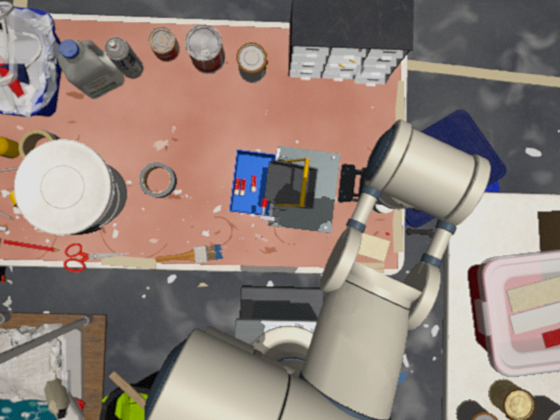

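The job is done and handed in at about 39 s of robot time, with no faults raised on the way.

- **Box:** I nudged it on its +x end to centre it, then pushed its far long side until it seated on the rail at 12–20 N. The last check puts it about 2–3 mm off centre, with its near edge at stand y ≈ 49–53 mm (the rail face is at 50). Its far edge reads within about 0.5° of square; the near edge, partly hidden by the hopper, reads up to about 1°.
- **Hopper:** I tipped it with the fingers loosely around the push bar and met the stop at about 0.86 rad. I held it there at about 20 N for over 1 s and lowered it slowly to level. I kept going until the bar carried no load, then opened the fingers and lifted clear.
- **Batteries:** The final top picture shows all three in the box and the hopper empty and level.

**Bystander check:** The before/after comparison showed no change at the tape roll, but flagged the teal jar, red jar and sanding block. In the final top picture the arm covers both jars and part of the block, so that comparison settles nothing for those three. The final scene view shows all of them standing, apparently where they were, and the arm never went near them while low.

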